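Loosen the knurled lock of a battery clamp and push it open

TASK

Loosen the drone-battery clamp: with a closed fingertip roll the knurled rim of the black locking wheel counter-clockwise (seen from above) until its steel index bar has come round to the pointer on the bed for the second time, and stop it there. Only then push the grey carriage with a fingertip away from the battery, fully back to its stop towards the wheel, and leave the bar at the pointer. Grasp and lift nothing: the battery stays lying where it is, and everything else on the table stays undisturbed.

Things in the scene. Friction and masses are not known exactly. Their poses are not given: they have to be found in the camera images.
- clamp: battery clamp fixed to the table: aluminium bed 150 x 350 x 20 mm (local x -75..75, y -205..145, top at z 20 mm). Origin on the table. Along its local y: locking wheel (centre at local y -145 mm), sliding carriage (middle), battery, fixed jaw (60 mm wide in x, y 118..138, top z 48)
- lockwheel (a joint): turn of the locking wheel about its vertical axis, rad; grows counter-clockwise seen from above (loosening). At 0, 2 pi, 4 pi the index bar lies at the pointer. Each start is between 0.8 and 3.2 (bar already well past the pointer), so the first coming-round is at 2 pi and the second at 4 pi; the thread ends at 6 pi. The wheel turns freely but for light friction (0.05 N m, about 1 N at the rim) and stays where it is left
- wheel_axis (a point): on the wheel's vertical axis at half the height of its rim (46 mm above the table). Black wheel, 95 mm across over the ribs; the rim is 24 mm tall (34 to 58 mm above the table) with 24 upright rounded ribs standing 3 mm proud; a flat grey hub cap, 24 mm across, in the middle rises to 61 mm. Around it 62 mm are free between the rim and the carriage until the carriage is pushed back; the rest is free except the low pointer
- wheel_rib (a point): the index mark: the one flat bright steel bar, 26 x 8 mm, 3 mm high, lying radially on the wheel's black top face, its outer end towards the rim; this point is the middle of its top, 29 mm from the axis; it goes round with the wheel
- wheel_pointer (a point): the fixed pointer: a small dark arrow-head lying flat on the bed (3 mm high, about 22 mm long) beside the rim, its middle 62 mm from the wheel's axis in the clamp's local +x direction (far side from the robot)
- carriage (a joint): travel of the sliding carriage from the battery towards the wheel (clamp's local -y), m: 0 closed on the battery, 0.040 at its stop; friction about 2.5 N, stays where left
- carriage_face (a point): centre of the carriage's flat upright end face that looks to the battery (clamp's local +y), 38 mm above the table; moves with the carriage. The carriage is a grey block 140 mm wide (local x), 86 mm long, from 22 to 55 mm above the table. A steel nose 30 mm wide runs 25 mm from the middle of this face to the battery; left and right of nose and battery (more than 42 mm from the middle) the face is free to a fingertip from above
- battery: the clamped battery pack, loose on the bed between nose and fixed jaw: black and grey brick 70 mm (clamp's local x) x 36 x 30 mm, yellow plug at its +x end (to 47 mm from its centre); origin centre of its underside, 20 mm above the table
- spare: spare battery pack, same as the clamped one, lying loose behind the clamp; a bystander
- pot: round white screw pot, 56 mm across, 50 mm tall, in front of the clamp; origin centre of its underside
- driver_a: orange-handled screwdriver, 160 mm, lying in front of the clamp's wheel end; a bystander
- driver_b: orange-handled screwdriver, 130 mm, lying to the left; a bystander
- drone: small black four-armed drone, about 200 mm across, 50 mm high, behind the clamp; a bystander
- mouse: black computer mouse, 105 x 60 x 34 mm, to the right; a bystander
- strap: black plastic ring, 70 mm across, 20 mm tall, to the left; a bystander
Things that resemble listed ones, but are neither listed nor needed, are in the scene too. Leave any brown, green or white look-alike of the battery alone.

How it is judged:
By the outcome, as a careful person would: the job done as asked, in the order asked, and still so for the second after the job is handed in, with the robot touching nothing.
It also fails if it takes over 67 s, if anything falls off the work surface, if the arm or the gripper's body presses on something with over 40 N, if the wrist force passes 120 N, or if a joint passes its speed limit or range.

ROBOT

A 6-joint arm with a two-finger parallel gripper is mounted at the origin on the work surface. World frame = base frame: x ahead of the robot, y to its left, z up, the work surface at z = 0. Lengths are in m, angles in rad, forces in N, time in s.
With the tool pointing down it reaches from about 0.225 to 0.875 m from the base axis. Payload 3.4 kg.
Tool frame: the origin (TCP) lies midway between the tips of the shut fingers; the grasp point (between the pads) lies r.hold_point_z behind it (r.hold_point_z is the distance from the TCP to the grasp point, in m); z points along the fingers, x is the direction in which the jaws open and shut, and the axes are right-handed (so a half turn about z gives the same grasp; the last joint's range is limited). The gripper opens to 85 mm and grips with 20 to 120 N. Pads are 22 mm wide; open, the fingers measure 114 mm over their backs; the gripper's body (76 mm by 85 mm) begins 54 mm behind the grasp point. The pads swing forward as they close: fully open they stand 13 mm farther back than shut.
Start: joints at [-1.399, 0.276, 1.505, -0, 1.361, -0.121], TCP at [0.166, -0.551, 0.231] pointing down, gripper open.
Joint ranges: [-2.89, 2.89], [-0.75, 2.08], [0.22, 2.7], [-1.18, 4.32], [0.11, 2.71], [-2.7, 2.7]. Speed limits (rad/s): [2.57, 2.57, 3.14, 3.14, 3.14, 3.14].

INTERFACE

Orientations are given as a unit quaternion [x, y, z, w].
In Python, from workcell import r gives the robot as it stands.
- The arm moves only by the tool jog_arm, never from a script. Its argument "deltas" is a list of rows, each a list of 7 numbers: the shift along the world's x, y, z in units of 25 mm (1.0 is 25 mm), then the turn, a rotation vector about the world's x, y, z in units of 8 degrees (1.0 is 8 degrees), then the closure, from 0 (fully open) to 1 (shut). A call has 1 to 5 rows; each row is the pose to reach, as a shift and turn from the pose measured when the call began; what a row does not reach only later rows make up. A row lasts 1/8 s, in which the tool goes at most 62.5 mm and 10.7 degrees, less where a joint would pass 70% of its speed; a pose out of reach is approached as far as the arm can. A call with a gripper value outside its range is refused whole. The fingers move at their own pace and stop on an object; "grip_force" is the grip in N (left out, the last holds). Time passes only in rows, so rows that repeat a pose let the fingers close. It gives the time, the measured TCP pose, the force and the opening at its end, in the units of the state.
- r.observe(): the state, without advancing time (a new reading comes with each control period).
- r.grab_frame(name): name is "side" or "top"; returns the picture (400x640x3 uint8, red, green, blue); there is no depth.
- r.camera_info(name): a dict with "fx", "fy", "cx", "cy" (pixels), "R" (3x3) and "t" (3): a world point X has camera coordinates R X + t. Camera axes: x right, y down, z forward; pixel columns grow to the right and rows downward; lengths in m; the calibration is good to about 2 mm. A picture is of the moment at which its call begins. camera_info takes no time and is no camera call.
- r.close_job(): hands the job in, once; it reports no verdict.
The state is a dict: "time": time; "joints": joint angles; "qd": joint speeds; "tau": joint torques, N m; "tcp_pos": TCP position; "tool_rot": TCP orientation; "force": force on the tool from outside, world axes, zero at the start; "ft_torque": the same for the moment, N m; "width": opening from 0.0 (shut) to 1.0 (fully open).
Only numpy, scipy, OpenCV 4.12 (cv2) and the standard library are available. Lean on these libraries where they do the work, as an engineer would, in place of code of your own. Each camera call takes 0.05 s, during which the arm holds its last target.

## Working session

There is one attempt and no reset: what is moved stays moved. The work goes in short steps, Python scripts to look and compute and a tool call to move; the robot and the scene stay as the last step left them, time stands still between calls to the robot, and variables do not carry over. Pictures are saved under pics/ and viewed, and the job is handed in when it is done.

Besides the shell and the picture viewer there is one more tool, called as name(argument=value, ...) on one line, values as JSON. jog_arm: Moves the arm, as the interface text tells. Its arguments: {"type":"object","properties":{"deltas":{"type":"array"},"grip_force":{"type":"number"}},"required":["deltas"]}

```bash
ls; mkdir -p pics; python3 - <<'E'
from workcell import r
import cv2
print(r.observe(), r.hold_point_z)
for n in("top","side"):
    im=r.grab_frame(n); cv2.imwrite(f"pics/{n}0.png",im[:,:,::-1]); print(n,r.camera_info(n))
E
```

```text
pics
{'time': 0.0, 'joints': array([-1.39901225e+00,  2.76617834e-01,  1.50612849e+00, -2.54672599e-05,
        1.36069736e+00, -1.21012997e-01]), 'qd': array([ 0.00199137, -0.00019569, -0.00163732,  0.00131296, -0.00190468,
        0.00087571]), 'tau': array([ 1.89547507e-03, -4.16767681e+01, -2.45807236e+01,  4.82751511e-04,
        1.10725666e-02, -1.01765184e-05]), 'tcp_pos': array([ 0.16585168, -0.55001406,  0.23042854]), 'tool_rot': array([ 8.02694023e-01, -5.96390349e-01, -6.79418385e-04, -6.28592415e-04]), 'force': array([ 0.85823915, -0.14459158,  0.58537085]), 'ft_torque': array([ 0.04522573, -0.03185234,  0.01440093]), 'width': 0.9985709348896635} 0.0187
top {'fx': 491.0275334676404, 'fy': 491.0275334676404, 'cx': 321.08594245879436, 'cy': 202.734815169905, 'R': array([[ 0.01094603, -0.99987973, -0.01098674],
       [-0.98394222, -0.00881272, -0.17826958],
       [ 0.17815132,  0.01276166, -0.98392035]]), 't': array([0.05022872, 0.54596578, 1.51433448])}
side {'fx': 496.733373613511, 'fy': 496.733373613511, 'cx': 316.232321295915, 'cy': 201.08740926534196, 'R': array([[-0.99653196, -0.08293847,  0.00672851],
       [-0.06635306,  0.74324543, -0.66572028],
       [ 0.05021289, -0.66385799, -0.74617105]]), 't': array([0.51691321, 0.04595504, 1.59200201])}
```

View pics/top0.png

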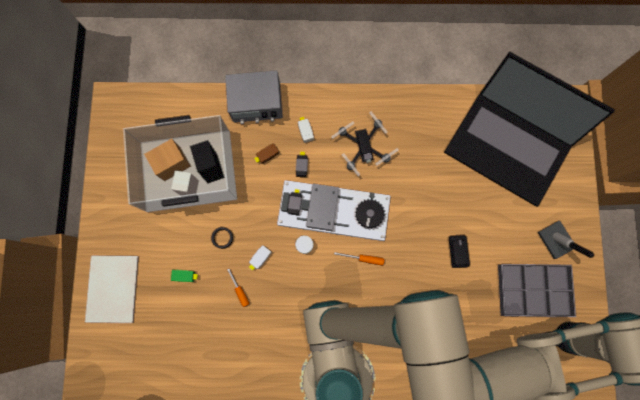

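View pics/side0.png

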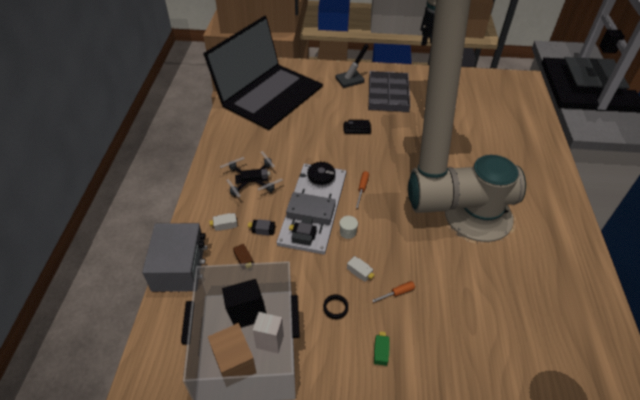

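The top view shows the wheel at about (370,213), the carriage at (322,207), and the battery and jaw at about (295,202). I'll zoom in on these.

```bash
python3 - <<'E'
import cv2
im=cv2.imread("pics/top0.png"); c=im[165:255,265:405]; cv2.imwrite("pics/tz.png",cv2.resize(c,None,fx=5.7,fy=5.7,interpolation=cv2.INTER_CUBIC))
im=cv2.imread("pics/side0.png"); c=im[150:260,260:380]; cv2.imwrite("pics/sz.png",cv2.resize(c,None,fx=5.4,fy=5.4,interpolation=cv2.INTER_CUBIC))
E
```

```text
(no output)
```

View pics/tz.png

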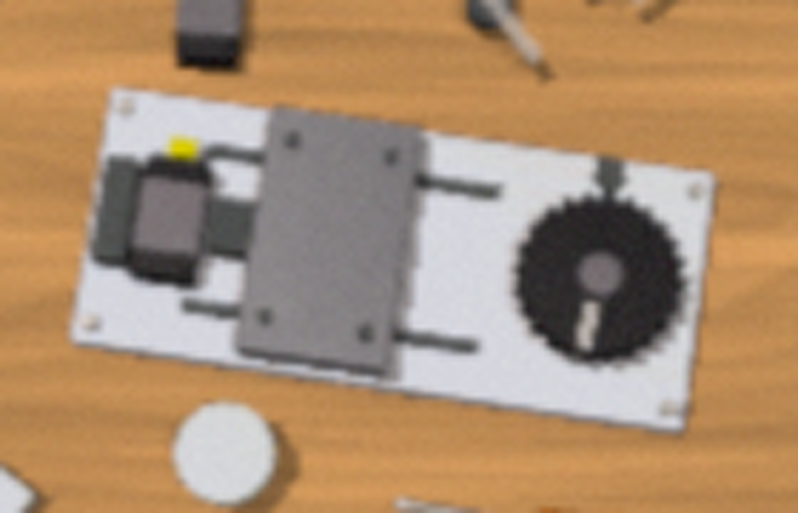

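View pics/sz.png

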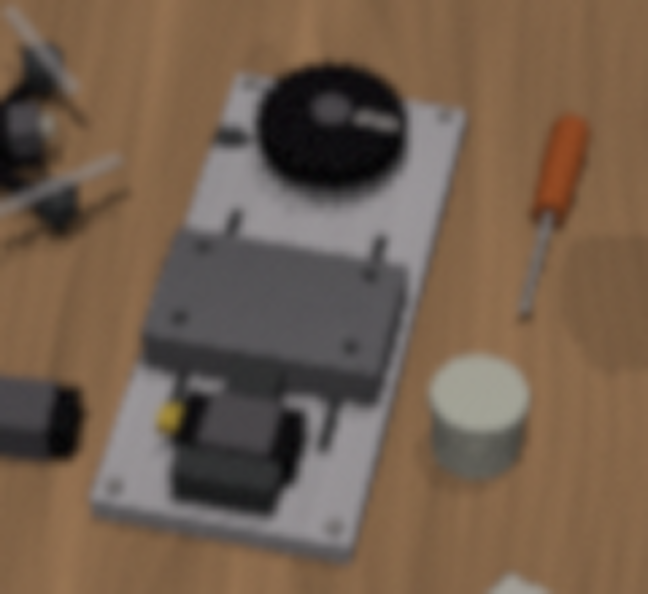

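```bash
cat > h.py <<'E'
from workcell import r
import cv2, numpy as np
def ray(cam,px,z):
    i=r.camera_info(cam);R=np.array(i["R"]);t=np.array(i["t"])
    px=np.atleast_2d(px).astype(float)
    d=np.c_[(px[:,0]-i["cx"])/i["fx"],(px[:,1]-i["cy"])/i["fy"],np.ones(len(px))]@R
    C=-R.T@t; return C+d*((z-C[2])/d[:,2])[:,None]
def proj(cam,X):
    i=r.camera_info(cam);c=np.array(i["R"])@np.array(X)+i["t"]
    return np.array([c[0]/c[2]*i["fx"]+i["cx"],c[1]/c[2]*i["fy"]+i["cy"]])
def comp(mask):
    n,l,s,c=cv2.connectedComponentsWithStats(mask.astype(np.uint8)); return n,l,s,c
E
python3 - <<'E'
from h import *
for cam,box in (("top",(270,175,400,245)),("side",(270,155,352,258))):
    im=cv2.imread(f"pics/{cam}0.png"); hsv=cv2.cvtColor(im,cv2.COLOR_BGR2HSV)
    m=np.zeros(im.shape[:2],bool); x0,y0,x1,y1=box
    th=dict(top=150,side=100)[cam]
    m[y0:y1,x0:x1]=((hsv[...,1]<50)&(hsv[...,2]>th))[y0:y1,x0:x1]
    n,l,s,c=comp(m); k=1+np.argmax(s[1:,4]); print(cam,s[k])
    p=np.argwhere(l==k)[:,::-1]; h=cv2.convexHull(p.astype(np.int32))[:,0]
    w=ray(cam,h,0.02)[:,:2]; rc=cv2.minAreaRect((w*1000).astype(np.float32)); print(rc, cv2.boxPoints(rc))
z=lambda x,y:(265+x/5.7,165+y/5.7)
# approx: cubic-resize half pixel
q=lambda x,y:(265+(x+.5)/5.7-.5,165+(y+.5)/5.7-.5)
print("corners",ray("top",[q(112,88),q(715,173),q(685,430),q(72,343)],.02))
print("hub top",ray("top",[q(601,273)],.061),"bar",ray("top",[q(588,326)],.061),"ptr",ray("top",[q(609,178)],.023))
q2=lambda x,y:(260+(x+.5)/5.4-.5,150+(y+.5)/5.4-.5)
print("hub side",ray("side",[q2(331,107)],.061),"bar",ray("side",[q2(376,120)],.061),"ptr",ray("side",[q2(231,136)],.023))
E
```

```text
top [ 277  188  113   52 1917]
((527.6787109375, 15.401397705078125), (349.4461364746094, 150.18212890625), 82.00846099853516) [[ 429.0257  -147.18518]
 [ 577.7493  -168.06454]
 [ 626.3317   177.98798]
 [ 477.6081   198.86734]]
side [ 277  169   69   83 1517]
((527.4759521484375, 17.494949340820312), (356.2926025390625, 151.27725219726562), 82.04561614990234) [[ 427.91235 -148.47011]
 [ 577.73413 -169.40456]
 [ 627.03955  183.46   ]
 [ 477.21777  204.39445]]
corners [[ 0.62525517  0.17757     0.02      ]
 [ 0.57850125 -0.16769821  0.02      ]
 [ 0.43143401 -0.14883683  0.02      ]
 [ 0.47735247  0.19660638  0.02      ]]
hub top [[ 0.5135467  -0.09877566  0.061     ]] bar [[ 0.48395975 -0.09143265  0.061     ]] ptr [[ 0.57447606 -0.1070425   0.023     ]]
hub side [[ 0.51220154 -0.10219611  0.061     ]] bar [[ 0.48405291 -0.09344197  0.061     ]] ptr [[ 0.57491151 -0.10936162  0.023     ]]
```

jog_arm(deltas=[[2.0, 3.2, 0, 0, 0, 0, 1], [4.0, 6.4, 0, 0, 0, 0, 1], [6.0, 9.6, 0, 0, 0, 0, 1], [8.0, 12.8, 0, 0, 0, 0, 1], [10.4, 17.0, -2, 0, 0, 0, 1]], grip_force=40)

```text
time: 0.72
tcp_pos: [0.3308, -0.2845, 0.2187]
tool_rot: [0.803, -0.597, 0.001, -0.0]
force: [2.2, -0.6, -0.1]
width: 0.002
```

```bash
python3 - <<'E'
from h import *
o=r.observe();print(o['time'],o['tcp_pos'],o['tool_rot'],o['force'],o['width'],o['joints'])
im=cv2.imread("pics/top0.png");hsv=cv2.cvtColor(im,cv2.COLOR_BGR2HSV)
m=(hsv[...,0]<14)&(hsv[...,1]>200)&(hsv[...,2]>150)
n,l,s,c=comp(m)
for k in range(1,n):
    if s[k,4]>30: print(s[k],c[k],ray("top",[c[k]],.012))
print("blade",ray("top",[(335,254)],.01),"drv handle",ray("top",[(384,262)],.01))
E
```

```text
0.725 [ 0.33082735 -0.2845087   0.21866231] [ 8.02518698e-01 -5.96626473e-01  6.05520812e-04 -4.73177740e-04] [ 2.15581691 -0.63643468 -0.1400108 ] 0.002309772946100235 [-8.71009747e-01  7.26373207e-02  1.79694139e+00  1.25514277e-03
  1.27105282e+00  4.07202326e-01]
blade [[0.38602765 0.00976092 0.01      ]] drv handle [[ 0.36214355 -0.14672815  0.01      ]]
```

jog_arm(deltas=[[1.3, 2.2, 0, 0, 0, 0, 1], [2.6, 4.4, -1, 0, 0, 0, 1], [4.0, 6.5, -2.5, 0, 0, 0, 1], [4.3, 6.6, -4, 0, 0, 0, 1], [4.3, 6.6, -4, 0, 0, 0, 1]])

```text
time: 1.35
tcp_pos: [0.4362, -0.1171, 0.1157]
tool_rot: [0.804, -0.595, -0.003, 0.0]
force: [-1.3, 0.3, 0.5]
width: -0.001
```

```bash
python3 - <<'E'
from h import *
o=r.observe();print(o['time'],o['tcp_pos'],o['force'],o['joints'])
for cam,b in (("top",(265,165,405,255)),("side",(260,130,400,240))):
    im=r.grab_frame(cam)[:,:,::-1]
    x0,y0,x1,y1=b
    cv2.imwrite(f"pics/{cam}1.png",cv2.resize(im[y0:y1,x0:x1],None,fx=5,fy=5,interpolation=cv2.INTER_CUBIC))
E
```

```text
1.35 [ 0.43618328 -0.11708171  0.1156983 ] [-1.31422389  0.2749977   0.46188094] [-4.17075644e-01  1.97264416e-01  1.93119871e+00  7.97368676e-04
  1.02006592e+00  8.57738334e-01]
```

View pics/top1.png

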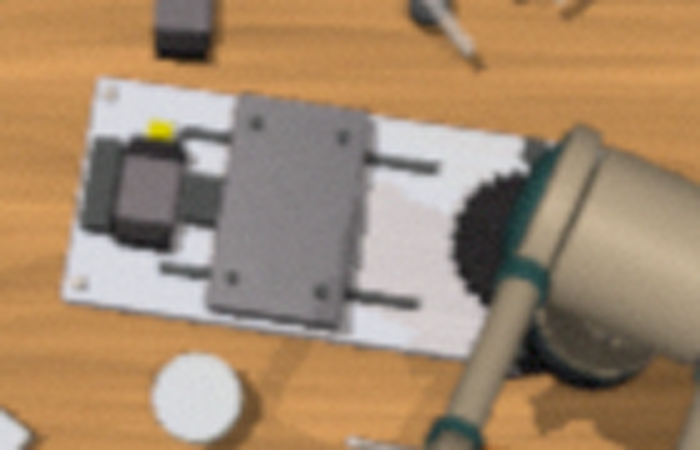

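View pics/side1.png

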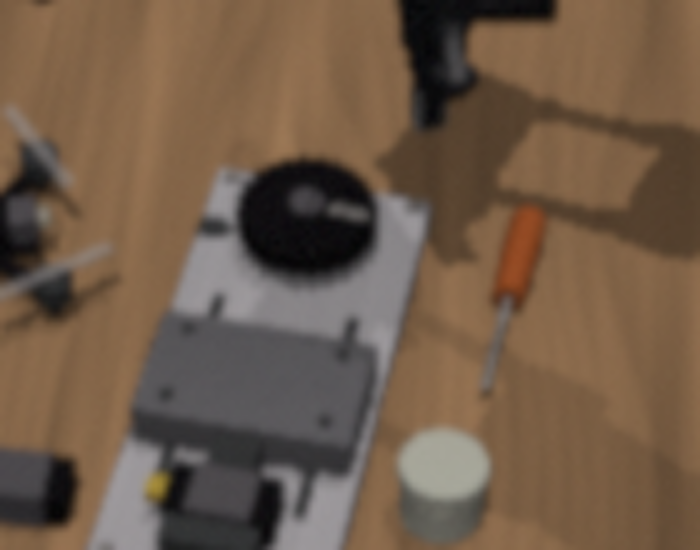

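jog_arm(deltas=[[0, 0, -1.5, 0, 0, 0, 1], [0, 0, -3.0, 0, 0, 0, 1], [0, 0, -3.0, 0, 0, 0, 1], [0.3, 0.1, -3.0, 0, 0, 0, 1], [0.3, 0.1, -3.0, 0, 0, 0, 1]])

```text
time: 2.08
tcp_pos: [0.4481, -0.1183, 0.0458]
tool_rot: [0.803, -0.596, 0.003, -0.001]
force: [-0.2, -0.2, 1.1]
width: 0.0
```

jog_arm(deltas=[[0.2, 0.04, 0, 0, 0, 0, 1], [0.2, 0.04, 0, 0, 0, 0, 1]])

```text
time: 2.33
tcp_pos: [0.4544, -0.1177, 0.0467]
tool_rot: [0.803, -0.596, 0.004, -0.001]
force: [-0.2, 1.0, -0.7]
width: 0.002
```

jog_arm(deltas=[[0.12, 0.04, -0.25, 0, 0, 0, 1], [0.12, 0.04, -0.25, 0, 0, 0, 1]])

```text
time: 2.58
tcp_pos: [0.4571, -0.1164, 0.04]
tool_rot: [0.803, -0.596, 0.004, -0.001]
force: [-0.2, 1.0, -0.4]
width: -0.0
```

```bash
python3 - <<'E'
from h import *
for i in range(3):
    o=r.observe();print(o['time'],o['tcp_pos'],o['force'])
im=r.grab_frame("side")[:,:,::-1]
x0,y0,x1,y1=(290,120,390,220)
cv2.imwrite(f"pics/side2.png",cv2.resize(im[y0:y1,x0:x1],None,fx=6,fy=6,interpolation=cv2.INTER_CUBIC))
E
```

```text
2.575 [ 0.45713364 -0.11639074  0.03995074] [-0.23699903  0.9531968  -0.39121223]
2.575 [ 0.45713364 -0.11639074  0.03995074] [-0.23699903  0.9531968  -0.39121223]
2.575 [ 0.45713364 -0.11639074  0.03995074] [-0.23699903  0.9531968  -0.39121223]
```

View pics/side2.png

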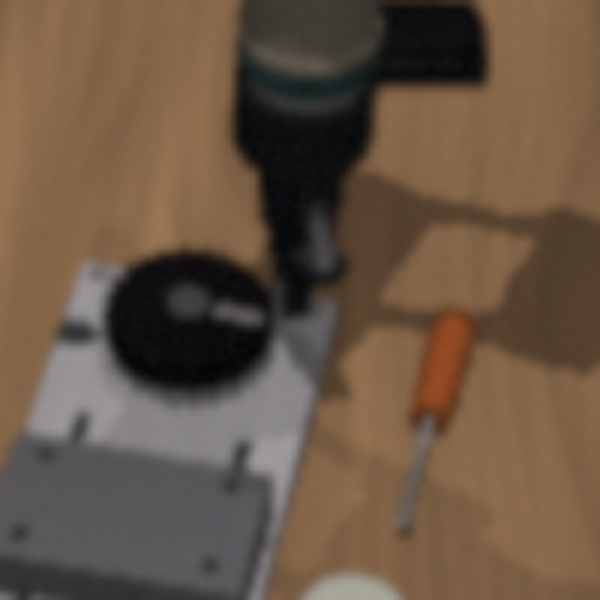

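jog_arm(deltas=[[0.12, 0.04, 0, 0, 0, 0, 1], [0.12, 0.04, 0, 0, 0, 0, 1]])

```text
time: 2.88
tcp_pos: [0.4576, -0.1156, 0.0398]
tool_rot: [0.803, -0.596, 0.001, 0.001]
force: [-5.0, -3.4, 3.7]
width: 0.0
```

jog_arm(deltas=[[0.12, 0.04, 0, 0, 0, 0, 1], [0.12, 0.04, 0, 0, 0, 0, 1]])

```text
time: 3.12
tcp_pos: [0.4573, -0.115, 0.0396]
tool_rot: [0.804, -0.595, -0.001, 0.003]
force: [-7.4, -4.2, 6.2]
width: 0.0
```

```bash
cat > arc.py <<'E'
import sys; from h import *
A=np.array([0.5125,-0.0995])
R=float(sys.argv[1]); ph=[float(a) for a in sys.argv[2:]]
o=r.observe(); p=o['tcp_pos'][:2]; d=p-A
print("now r %.1f phi %.1f z %.4f"%(np.hypot(*d)*1000,np.degrees(np.arctan2(d[1],d[0]))%360,o['tcp_pos'][2]),o['force'].round(1),o['time'])
for a in ph:
    t=A+R/1000*np.array([np.cos(np.radians(a)),np.sin(np.radians(a))]); print(a,((t-p)/.025).round(2), round((0.040-o['tcp_pos'][2])/.025,2))
E
python3 arc.py 53.5 208 220 232 244 256
```

```text
now r 57.3 phi 195.7 z 0.0396 [-7.4 -4.2  6.2] 3.125
208.0 [ 0.32 -0.39] 0.01
220.0 [ 0.57 -0.76] 0.01
232.0 [ 0.89 -1.07] 0.01
244.0 [ 1.27 -1.3 ] 0.01
256.0 [ 1.69 -1.46] 0.01
```

jog_arm(deltas=[[0.32, -0.39, 0, 0, 0, 0, 1], [0.57, -0.76, 0, 0, 0, 0, 1], [0.89, -1.07, 0, 0, 0, 0, 1], [1.27, -1.3, 0, 0, 0, 0, 1], [1.69, -1.46, 0, 0, 0, 0, 1]])

```text
time: 3.75
tcp_pos: [0.4964, -0.1554, 0.0391]
tool_rot: [0.805, -0.593, -0.002, 0.008]
force: [-5.8, -13.1, -2.7]
width: 0.002
```

```bash
cat > look.py <<'E'
import sys; from h import *
im=r.grab_frame("side")[:,:,::-1]
x0,y0,x1,y1=(290,120,390,220)
cv2.imwrite(f"pics/{sys.argv[1]}.png",cv2.resize(im[y0:y1,x0:x1],None,fx=5,fy=5,interpolation=cv2.INTER_CUBIC))
cv2.imwrite(f"pics/{sys.argv[1]}_raw.png",im)
E
python3 arc.py 53.5 250 264 276 288 300; python3 look.py s3
```

```text
now r 58.1 phi 253.9 z 0.0391 [ -5.8 -13.1  -2.7] 3.75
250.0 [-0.09  0.22] 0.04
264.0 [0.42 0.11] 0.04
276.0 [0.87 0.11] 0.04
288.0 [1.31 0.2 ] 0.04
300.0 [1.72 0.38] 0.04
```

View pics/s3.png

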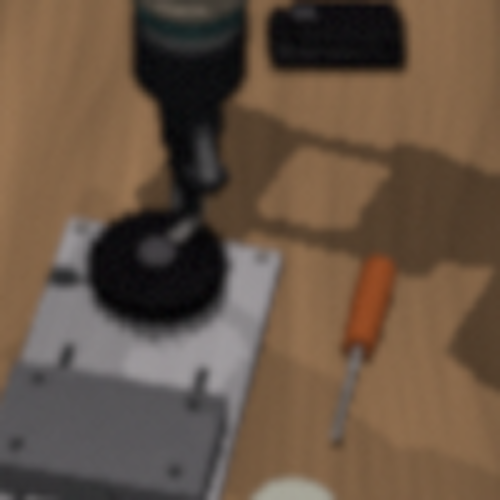

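```bash
python3 arc.py 54 266 278 290 302 314
```

```text
now r 58.1 phi 257.1 z 0.0393 [ -2.3 -12.7  -4.5] 3.8
266.0 [0.37 0.11] 0.03
278.0 [0.82 0.13] 0.03
290.0 [1.26 0.24] 0.03
302.0 [1.66 0.43] 0.03
314.0 [2.02 0.71] 0.03
```

jog_arm(deltas=[[0.37, 0.11, 0, 0, 0, 0, 1], [0.82, 0.13, 0, 0, 0, 0, 1], [1.26, 0.24, 0, 0, 0, 0, 1], [1.66, 0.43, 0, 0, 0, 0, 1], [2.02, 0.71, 0, 0, 0, 0, 1]])

```text
time: 4.42
tcp_pos: [0.5548, -0.1425, 0.0396]
tool_rot: [0.805, -0.593, 0.006, 0.007]
force: [4.5, -7.1, -3.6]
width: -0.003
```

```bash
python3 look.py s4; python3 arc.py 54 326 338 350 362 374
```

```text
now r 60.1 phi 316.2 z 0.0397 [ 7.5 -6.  -4.9] 4.475
326.0 [0.06 0.46] 0.01
338.0 [0.27 0.85] 0.01
350.0 [0.39 1.29] 0.01
362.0 [0.42 1.74] 0.01
374.0 [0.36 2.19] 0.01
```

View pics/s4.png

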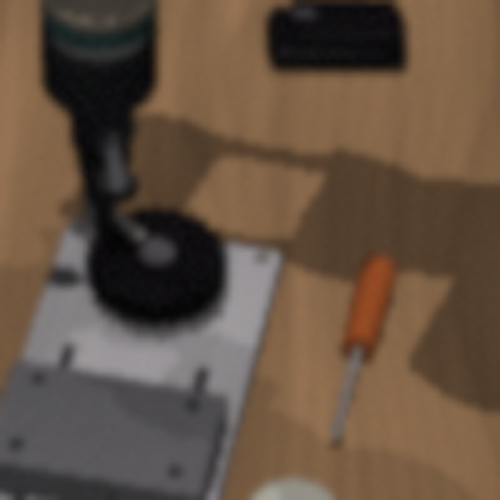

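jog_arm(deltas=[[0.06, 0.46, 0, 0, 0, 0, 1], [0.27, 0.85, 0, 0, 0, 0, 1], [0.39, 1.29, 0, 0, 0, 0, 1], [0.42, 1.74, 0, 0, 0, 0, 1], [0.36, 2.19, 0, 0, 0, 0, 1]])

```text
time: 5.1
tcp_pos: [0.5703, -0.0867, 0.0405]
tool_rot: [0.805, -0.594, 0.01, 0.003]
force: [6.2, -1.1, -2.5]
width: -0.002
```

```bash
python3 look.py s5; python3 arc.py 54 26 38 50 62 74
```

```text
now r 58.8 phi 14.4 z 0.0405 [ 7.3  2.9 -1.7] 5.15
26.0 [-0.34  0.36] -0.02
38.0 [-0.58  0.75] -0.02
50.0 [-0.89  1.07] -0.02
62.0 [-1.27  1.32] -0.02
74.0 [-1.68  1.49] -0.02
```

View pics/s5.png

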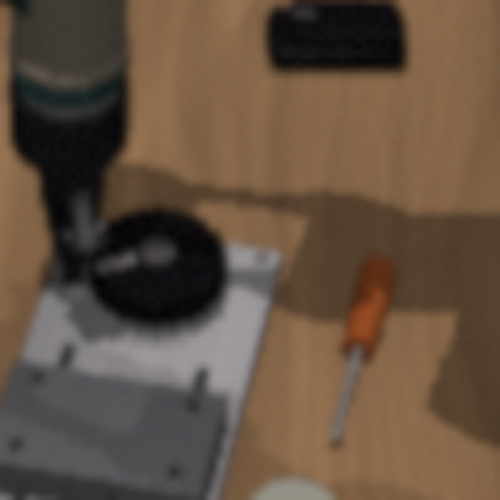

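jog_arm(deltas=[[-0.34, 0.36, 0, 0, 0, 0, 1], [-0.58, 0.75, 0, 0, 0, 0, 1], [-0.89, 1.07, 0, 0, 0, 0, 1], [-1.27, 1.32, 0, 0, 0, 0, 1], [-1.68, 1.49, 0, 0, 0, 0, 1]])

```text
time: 5.78
tcp_pos: [0.532, -0.0437, 0.0412]
tool_rot: [0.803, -0.595, 0.011, -0.003]
force: [7.7, 14.1, -1.5]
width: 0.002
```

```bash
python3 look.py s6; python3 arc.py 54 86 98 110 122 134
```

```text
now r 59.3 phi 73.1 z 0.0411 [ 6.2 15.4  2. ] 5.825
86.0 [-0.54 -0.11] -0.04
98.0 [-0.99 -0.13] -0.04
110.0 [-1.43 -0.24] -0.04
122.0 [-1.83 -0.44] -0.04
134.0 [-2.19 -0.71] -0.04
```

View pics/s6.png

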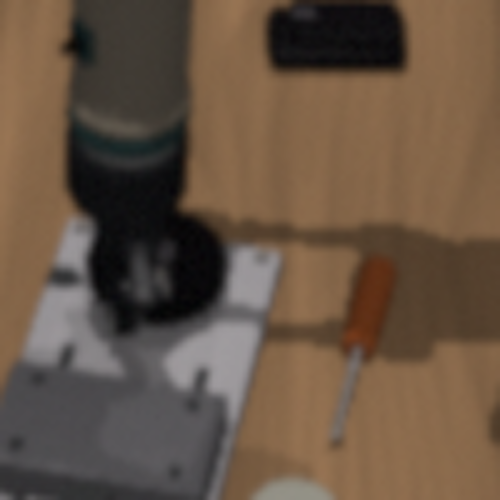

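jog_arm(deltas=[[-0.54, -0.11, 0, 0, 0, 0, 1], [-0.99, -0.13, 0, 0, 0, 0, 1], [-1.43, -0.24, 0, 0, 0, 0, 1], [-1.83, -0.44, 0, 0, 0, 0, 1], [-2.19, -0.71, 0, 0, 0, 0, 1]])

```text
time: 6.45
tcp_pos: [0.4714, -0.0577, 0.0405]
tool_rot: [0.803, -0.595, 0.006, -0.002]
force: [-2.8, 5.2, 1.9]
width: -0.001
```

```bash
python3 look.py s7; python3 arc.py 54 146 158 170 182 194
```

```text
now r 58.6 phi 135.9 z 0.0404 [-5.2  4.   2.6] 6.5
146.0 [-0.11 -0.42] -0.02
158.0 [-0.32 -0.82] -0.02
170.0 [-0.44 -1.26] -0.02
182.0 [-0.48 -1.71] -0.02
194.0 [-0.41 -2.15] -0.02
```

View pics/s7.png

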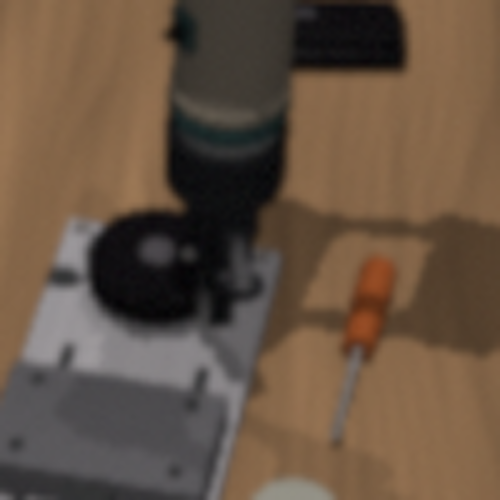

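```bash
python3 - <<'E'
from h import *
A=np.array([0.5125,-0.0995])
for a in (120,135,150,160,170,180,190):
    u=np.array([np.cos(np.radians(a)),np.sin(np.radians(a))])
    print(a,[((proj("side",[*(A+s*u),.061])-[290,120]+.5)*5-.5).round(0) for s in (.016,.029,.042)])
print(((proj("side",[*A,.061])-[290,120]+.5)*5-.5))
E
```

```text
120 [array([166., 267.]), array([175., 280.]), array([184., 293.])]
135 [array([172., 265.]), array([185., 276.]), array([198., 287.])]
150 [array([176., 262.]), array([192., 270.]), array([209., 278.])]
160 [array([178., 259.]), array([196., 265.]), array([214., 271.])]
170 [array([179., 256.]), array([198., 260.]), array([218., 264.])]
180 [array([180., 253.]), array([200., 255.]), array([219., 256.])]
190 [array([180., 250.]), array([199., 249.]), array([219., 248.])]
[155.67976418 251.87333314]
```

jog_arm(deltas=[[-0.11, -0.42, 0, 0, 0, 0, 1], [-0.32, -0.82, 0, 0, 0, 0, 1], [-0.44, -1.26, 0, 0, 0, 0, 1], [-0.48, -1.71, 0, 0, 0, 0, 1], [-0.41, -2.15, 0, 0, 0, 0, 1]])

```text
time: 7.12
tcp_pos: [0.4569, -0.1123, 0.0398]
tool_rot: [0.804, -0.595, 0.003, 0.0]
force: [-8.5, -0.1, 3.7]
width: 0.006
```

```bash
python3 look.py s8; python3 arc.py 54 206 218 230 242 254
```

```text
now r 57.2 phi 194.5 z 0.0398 [-8.5 -1.4  2.5] 7.175
206.0 [ 0.27 -0.37] 0.01
218.0 [ 0.51 -0.76] 0.01
230.0 [ 0.82 -1.08] 0.01
242.0 [ 1.2  -1.33] 0.01
254.0 [ 1.62 -1.5 ] 0.01
```

View pics/s8.png

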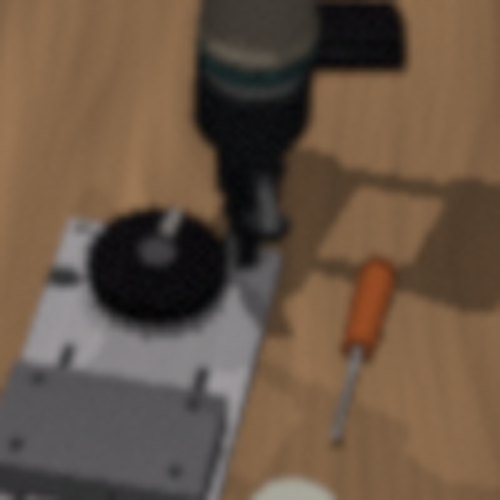

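```bash
cat > bar.py <<'E'
import sys; from h import *
def bar(cam,im,pr=True):
    H=dict(side=np.array([.5120,-.1018]),top=np.array([.5133,-.0990]))[cam]
    hsv=cv2.cvtColor(im,cv2.COLOR_BGR2HSV)
    g=np.argwhere(np.ones(im.shape[:2],bool))[:,::-1]
    w=ray(cam,g,.061)[:,:2]-H; d=np.hypot(w[:,0],w[:,1])
    ok=(d>.0155)&(d<.0425)
    v=im.min(axis=2)[g[:,1],g[:,0]].astype(float)   # brightness
    th=0.5*v[ok].max()+0.5*np.median(v[ok])
    m=ok&(v>th)
    c=(w[m]*(v[m]-np.median(v[ok]))[:,None]).sum(0)/(v[m]-np.median(v[ok])).sum()
    a=np.degrees(np.arctan2(c[1],c[0]))
    print(cam,"n",m.sum(),"max",v[ok].max(),"bar world",round(a,1)," past pointer(local)",round((a+8)%360,1),"r",round(np.hypot(*c)*1000,1))
if __name__=="__main__":
    for f in sys.argv[1:]:
        cam="side" if f.startswith("s") else "top"
        bar(cam,cv2.imread(f"pics/{f}.png"))
E
python3 bar.py side0 top0 s3_raw s5_raw s8_raw
```

```text
side n 31 max 92.0 bar world 177.2  past pointer(local) 185.2 r 17.7
top n 26 max 171.0 bar world 167.5  past pointer(local) 175.5 r 26.3
side n 23 max 84.0 bar world -85.2  past pointer(local) 282.8 r 21.1
side n 22 max 80.0 bar world 25.1  past pointer(local) 33.1 r 26.4
side n 25 max 101.0 bar world -89.7  past pointer(local) 278.3 r 28.0
```

```bash
python3 - <<'E'
from h import *
for f in ("side0","s8_raw"):
    im=cv2.imread(f"pics/{f}.png")
    print(im.min(axis=2)[158:190,306:338])if f!="side0" else 0
    cv2.imwrite(f"pics/z_{f}.png",cv2.resize(im[150:195,300:345],None,fx=12,fy=12,interpolation=cv2.INTER_NEAREST))
print(ray("side",[(320.6,169.2)],.061))
E
```

```text
[[ 71  69  69 ...  16  11   9]
 [ 70  69  69 ...  21  11   9]
 [ 68  68  70 ...  19  13  10]
 ...
 [148 150 150 ... 136 136 135]
 [148 150 151 ... 136 136 135]
 [146 150 151 ... 136 136 135]]
[[ 0.51322669 -0.10308113  0.061     ]]
```

View pics/z_s8_raw.png

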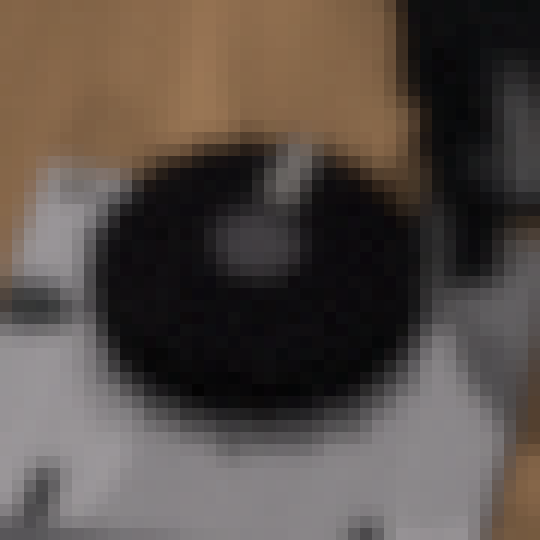

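```bash
cat > ang.py <<'E'
import sys; from h import *
cam=sys.argv[1]; hx,hy,bx,by=map(float,sys.argv[2:6])
p=ray(cam,[(hx,hy),(bx,by)],.061)[:,:2]; d=p[1]-p[0]
print("hub",p[0].round(4),"r",round(np.hypot(*d)*1000,1),"world",round(np.degrees(np.arctan2(d[1],d[0])),1),"past ptr",round((np.degrees(np.arctan2(d[1],d[0]))+8)%360,1))
E
python3 ang.py side 320.8 169.75 323.7 163.8
```

```text
hub [ 0.5124 -0.1006] r 29.9 world -104.5 past ptr 263.5
```

jog_arm(deltas=[[0.27, -0.37, 0, 0, 0, 0, 1], [0.51, -0.76, 0, 0, 0, 0, 1], [0.82, -1.08, 0, 0, 0, 0, 1], [1.1, -1.28, 0, 0, 0, 0, 1]])

```text
time: 7.68
tcp_pos: [0.482, -0.1493, 0.0395]
tool_rot: [0.805, -0.593, 0.002, 0.005]
force: [-10.6, -9.2, 2.5]
width: 0.003
```

```bash
cat > z.py <<'E'
import sys; from h import *
f=sys.argv[1]; im=r.grab_frame("side")[:,:,::-1]; cv2.imwrite(f"pics/{f}.png",im)
cv2.imwrite(f"pics/z_{f}.png",cv2.resize(im[150:195,300:345],None,fx=12,fy=12,interpolation=cv2.INTER_NEAREST))
E
python3 z.py s9; python3 arc.py 54 250 262 274
```

```text
now r 58.4 phi 240.7 z 0.0397 [ -8.6 -12.   -1.4] 7.725
250.0 [0.41 0.01] 0.01
262.0 [ 0.84 -0.1 ] 0.01
274.0 [ 1.3  -0.12] 0.01
```

View pics/z_s9.png

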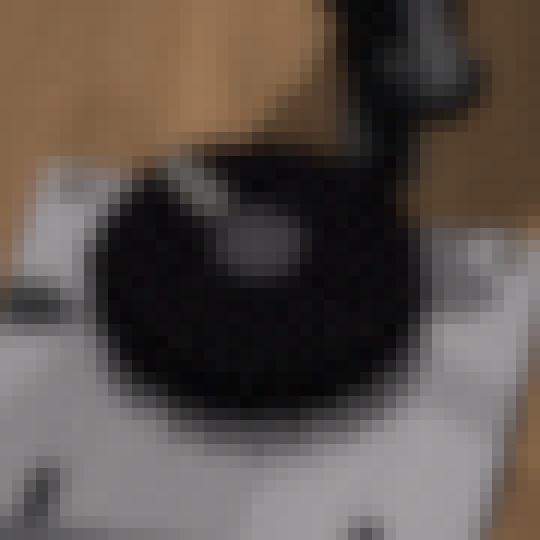

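```bash
python3 ang.py side 320.9 169.75 316.4 165.2;python3 arc.py 54 250 256 262 266
```

```text
hub [ 0.512  -0.1006] r 26.0 world -50.5 past ptr 317.5
now r 58.4 phi 240.7 z 0.0397 [ -8.6 -12.   -1.4] 7.725
250.0 [0.41 0.01] 0.01
256.0 [ 0.62 -0.06] 0.01
262.0 [ 0.84 -0.1 ] 0.01
266.0 [ 0.99 -0.12] 0.01
```

jog_arm(deltas=[[0.38, 0.0, 0, 0, 0, 0, 1], [0.6, -0.06, 0, 0, 0, 0, 1], [0.84, -0.1, 0, 0, 0, 0, 1]])

```text
time: 8.1
tcp_pos: [0.5057, -0.1586, 0.04]
tool_rot: [0.806, -0.592, 0.007, 0.008]
force: [-4.9, -12.7, -3.0]
width: -0.003
```

```bash
python3 z.py s10; python3 arc.py 54 265 268 270 275
```

```text
now r 59.6 phi 265.0 z 0.0402 [ -1.2 -12.9  -4.1] 8.15
265.0 [0.02 0.22] -0.01
268.0 [0.13 0.22] -0.01
270.0 [0.21 0.22] -0.01
275.0 [0.4  0.22] -0.01
```

View pics/z_s10.png

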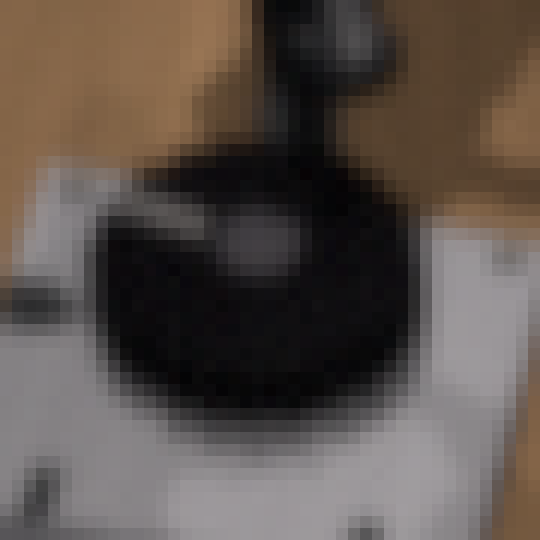

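```bash
python3 ang.py side 320.9 169.75 314.3 167.6;python3 ang.py side 320.9 169.75 314.5 167.9
```

```text
hub [ 0.512  -0.1006] r 24.0 world -19.8 past ptr 348.2
hub [ 0.512  -0.1006] r 22.8 world -17.3 past ptr 350.7
```

jog_arm(deltas=[[0, -1.0, 0, 0, 0, 0, 1], [0, -2.0, 0.5, 0, 0, 0, 1], [-0.5, -4, 2, 0, 0, 0, 1], [-1.0, -6, 3, 0, 0, 0, 1], [-1.5, -7.5, 3, 0, 0, 0, 1]])

```text
time: 8.78
tcp_pos: [0.4721, -0.3517, 0.1184]
tool_rot: [0.805, -0.593, 0.013, 0.008]
force: [0.5, 0.6, -0.1]
width: 0.003
```

```bash
cat > zt.py <<'E'
import sys; from h import *
f=sys.argv[1]; im=r.grab_frame("top")[:,:,::-1]; cv2.imwrite(f"pics/{f}.png",im)
cv2.imwrite(f"pics/z_{f}.png",cv2.resize(im[190:235,345:400],None,fx=12,fy=12,interpolation=cv2.INTER_CUBIC))
E
python3 zt.py t11; python3 z.py s11; python3 arc.py 54
```

```text
now r 256.6 phi 260.6 z 0.1165 [ 0.1  0.5 -0.3] 8.875
```

View pics/z_t11.png

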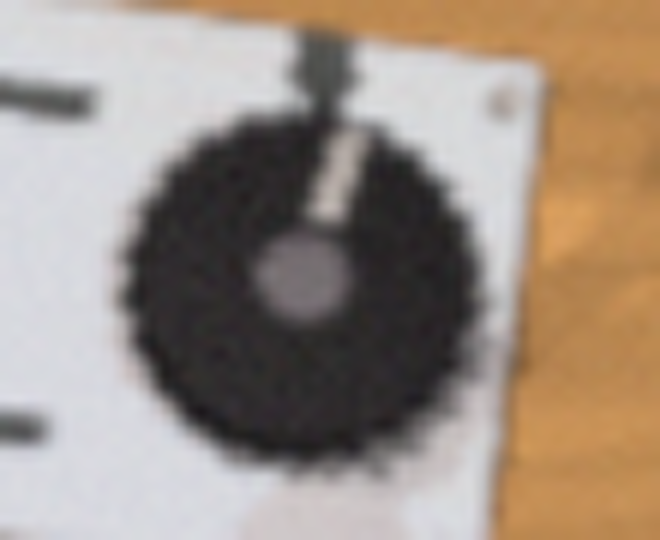

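View pics/z_s11.png

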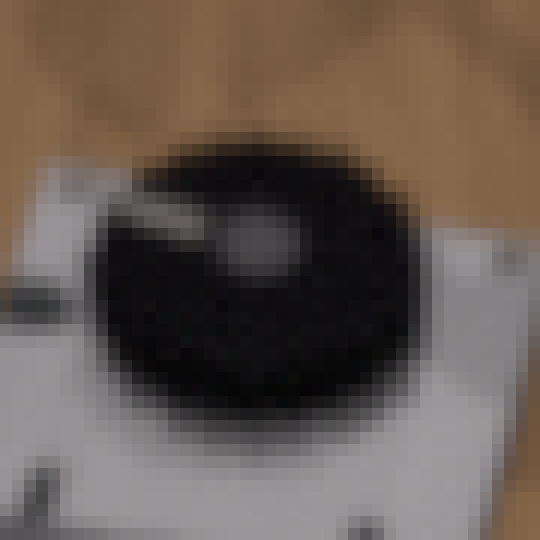

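```bash
cat > tb.py <<'E'
import sys; from h import *
im=cv2.imread(f"pics/{sys.argv[1]}.png"); g=im.min(axis=2).astype(float)
hx,hy=369.8,212.7
H=ray("top",[(hx,hy)],.061)[0,:2]
P=np.argwhere(np.ones(g.shape))[:,::-1]; w=ray("top",P,.061)[:,:2]-H; d=np.hypot(*w.T)
v=g[P[:,1],P[:,0]]
m=d<.013; wt=np.clip(v[m]-50,0,None); c=(w[m]*wt[:,None]).sum(0)/wt.sum(); print("hub world",H+c)
H=H+c; w=w-c; d=np.hypot(*w.T)
m=(d>.016)&(d<.041)&(v>100)
wt=v[m]-60; c=(w[m]*wt[:,None]).sum(0)/wt.sum()
a=np.degrees(np.arctan2(c[1],c[0])); print("n",m.sum(),"bar r",np.hypot(*c)*1000,"world",a,"past ptr",(a+8+180)%360-180)
w2=ray("top",P,.023)[:,:2]-H; loc=np.c_[w2@[.9903,-.139],w2@[.139,.9903]]
m=(loc[:,0]>.052)&(loc[:,0]<.074)&(abs(loc[:,1])<.015)&(v<130); c=loc[m].mean(0); print("ptr local",c*1000, np.degrees(np.arctan2(c[1],c[0])))
E
python3 tb.py t11; python3 tb.py top0
```

```text
hub world [ 0.51295246 -0.09784341]
n 23 bar r 28.502610155009737 world -19.54129740970096 past ptr -11.541297409700974
ptr local [63.42981704 -1.21290725] -1.0954784523303682
hub world [ 0.51289247 -0.09802553]
n 25 bar r 29.07646449666567 world 166.00271299549468 past ptr 174.00271299549468
ptr local [64.15756495 -0.09215732] -0.08230084742986317
```

jog_arm(deltas=[[0.3, 2.5, -0.5, 0, 0, 0, 1], [0.6, 5.0, -2, 0, 0, 0, 1], [0.7, 6.5, -3.1, 0, 0, 0, 1], [0.7, 7.0, -3.1, 0, 0, 0, 1], [0.7, 7.0, -3.1, 0, 0, 0, 1]])

```text
time: 9.5
tcp_pos: [0.4892, -0.1777, 0.0394]
tool_rot: [0.805, -0.593, 0.012, 0.009]
force: [0.2, -0.8, -0.4]
width: -0.0
```

```bash
python3 arc.py 55 248 250 256
```

```text
now r 81.6 phi 253.4 z 0.0394 [ 0.2 -0.8 -0.4] 9.5
248.0 [0.11 1.09] 0.02
250.0 [0.18 1.06] 0.02
256.0 [0.4  0.99] 0.02
```

jog_arm(deltas=[[0.1, 0.6, 0, 0, 0, 0, 1], [0.18, 1.06, 0, 0, 0, 0, 1], [0.18, 1.06, 0, 0, 0, 0, 1]])

```text
time: 9.88
tcp_pos: [0.4935, -0.1548, 0.0406]
tool_rot: [0.806, -0.591, 0.015, 0.012]
force: [-5.2, -11.1, 2.5]
width: 0.003
```

```bash
python3 z.py s12; python3 arc.py 55 250 256
```

```text
now r 58.5 phi 251.1 z 0.0406 [ -4.6 -11.3   2.4] 9.925
250.0 [0.01 0.15] -0.02
256.0 [0.23 0.08] -0.02
```

View pics/z_s12.png

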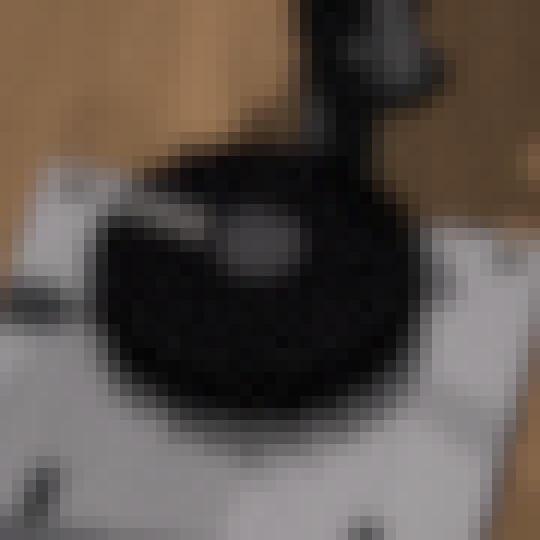

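jog_arm(deltas=[[0.16, 0.09, 0, 0, 0, 0, 1], [0.32, 0.05, 0, 0, 0, 0, 1], [0.32, 0.05, 0, 0, 0, 0, 1]])

```text
time: 10.3
tcp_pos: [0.5011, -0.1576, 0.0411]
tool_rot: [0.807, -0.591, 0.016, 0.015]
force: [-4.3, -11.9, -1.9]
width: -0.001
```

jog_arm(deltas=[[-0.1, -0.6, 0, 0, 0, 0, 1], [-0.2, -1.5, 0, 0, 0, 0, 1], [-0.4, -3.5, 1.5, 0, 0, 0, 1], [-0.7, -5.5, 3, 0, 0, 0, 1], [-1.0, -7.5, 3, 0, 0, 0, 1]])

```text
time: 10.92
tcp_pos: [0.478, -0.3489, 0.1203]
tool_rot: [0.806, -0.591, 0.021, 0.015]
force: [1.2, -0.2, 0.4]
width: -0.001
```

```bash
python3 zt.py t13; python3 tb.py t13; python3 arc.py 54
```

```text
hub world [ 0.5129645  -0.09778976]
n 22 bar r 28.56132308534647 world -12.008702675925123 past ptr -4.008702675925122
ptr local [63.74149225 -0.70303996] -0.6319210252310231
now r 258.6 phi 262.1 z 0.1191 [ 0.7 -5.8  0.4] 10.975
```

View pics/z_t13.png

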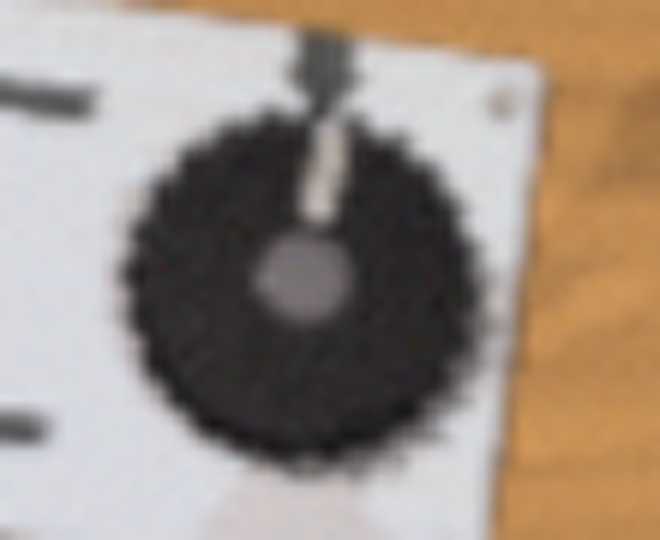

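jog_arm(deltas=[[0.2, 2.5, -0.5, 0.35, 0.11, 0, 1], [0.4, 5.0, -2, 0.35, 0.11, 0, 1], [0.45, 6.3, -3.2, 0.35, 0.11, 0, 1], [0.45, 6.85, -3.2, 0.35, 0.11, 0, 1], [0.45, 6.85, -3.2, 0.35, 0.11, 0, 1]])

```text
time: 11.6
tcp_pos: [0.489, -0.1846, 0.0399]
tool_rot: [0.806, -0.591, 0.002, 0.002]
force: [0.4, -0.0, -0.6]
width: 0.003
```

```bash
python3 arc.py 55 246 248 250 256
```

```text
now r 88.3 phi 254.6 z 0.0399 [ 0.4 -0.  -0.6] 11.6
246.0 [0.04 1.39] 0.0
248.0 [0.12 1.36] 0.0
250.0 [0.19 1.34] 0.0
256.0 [0.41 1.27] 0.0
```

jog_arm(deltas=[[0.1, 0.8, 0, 0, 0, 0, 1], [0.19, 1.34, 0, 0, 0, 0, 1], [0.19, 1.34, 0, 0, 0, 0, 1]])

```text
time: 11.98
tcp_pos: [0.4935, -0.1564, 0.0413]
tool_rot: [0.808, -0.589, 0.005, 0.007]
force: [-7.0, -17.4, 1.9]
width: 0.003
```

```bash
python3 z.py s14; python3 arc.py 55 250 256
```

```text
now r 60.0 phi 251.5 z 0.0413 [ -6.7 -16.5   1.6] 12.025
250.0 [0.01 0.21] -0.05
256.0 [0.23 0.14] -0.05
```

View pics/z_s14.png

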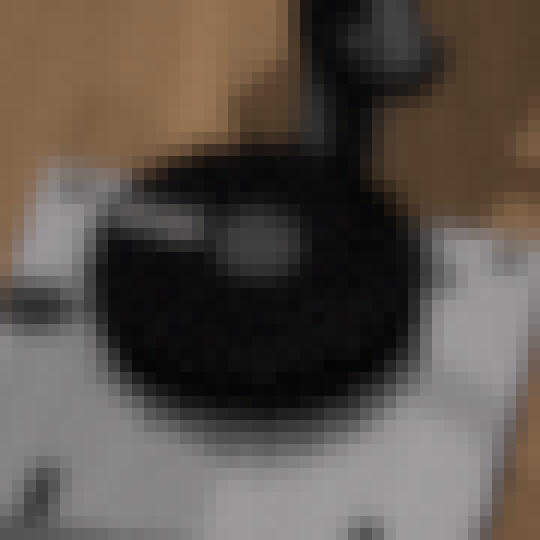

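jog_arm(deltas=[[0.09, 0.15, 0, 0, 0, 0, 1], [0.17, 0.11, 0, 0, 0, 0, 1], [0.17, 0.11, 0, 0, 0, 0, 1]])

```text
time: 12.4
tcp_pos: [0.4969, -0.1578, 0.0418]
tool_rot: [0.809, -0.588, 0.006, 0.01]
force: [-5.9, -12.8, -2.5]
width: 0.0
```

jog_arm(deltas=[[-0.1, -0.6, 0, 0, 0, 0, 1], [-0.2, -1.5, 0, 0, 0, 0, 1], [-0.4, -3.5, 1.5, 0, 0, 0, 1], [-0.7, -5.5, 3, 0, 0, 0, 1], [-1.0, -7.5, 3, 0, 0, 0, 1]])

```text
time: 13.02
tcp_pos: [0.474, -0.3488, 0.1211]
tool_rot: [0.809, -0.588, 0.011, 0.011]
force: [1.0, -0.1, -0.5]
width: 0.0
```

```bash
python3 zt.py t15; python3 tb.py t15; python3 arc.py 54
```

```text
hub world [ 0.51278529 -0.09776113]
n 22 bar r 28.53756460707952 world -10.402313656895016 past ptr -2.402313656895018
ptr local [63.16051871 -0.80286694] -0.7282778932574193
now r 259.2 phi 261.2 z 0.1198 [ 0.7 -4.7 -0.3] 13.075
```

View pics/z_t15.png

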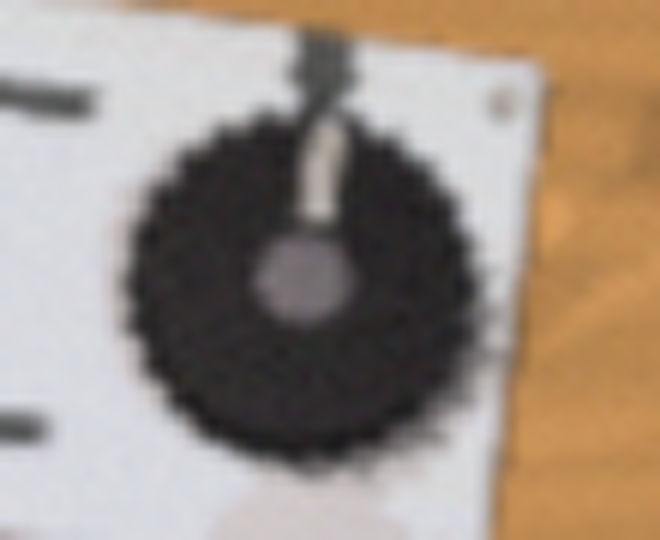

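```bash
python3 - <<'E'
from h import *
O=np.array([.5318,.0451]); X=np.array([.9903,-.139]); Y=np.array([.139,.9903])
O=np.array([.5132,-.0985])+.145*Y; print("O",O)
q=lambda x,y:(265+(x+.5)/5.7-.5,165+(y+.5)/5.7-.5)
for n,p,z in [("edge L far",(275,108),.055),("edge L near",(238,352),.055),("edge R far",(424,132),.055),("batt",(173,215),.05),("jaw",(115,210),.048),("pot",(224,452),.05),("wheel-side pot",(275,452),.05),("rod end near",(185,304),.025),("rod end far",(205,152),.025)]:
    w=ray("top",[q(*p)],z)[0,:2]; d=w-O; print(n,w.round(4),"local",(d@X).round(4),(d@Y).round(4))
for lx,ly in((-.056,.085),(-.056,.09),(-.056,.025)): print(lx,ly,O+lx*X+ly*Y)
E
```

```text
O [0.533355  0.0450935]
edge L far [0.6065 0.0826] local 0.0672 0.0474
edge L near [0.4685 0.1012] local -0.072 0.0465
edge R far [ 0.5935 -0.0009] local 0.066 -0.0372
batt [0.546 0.139] local -0.0006 0.0947
jaw [0.5489 0.1717] local -0.0022 0.1275
pot [0.4137 0.1082] local -0.1273 0.0458
wheel-side pot [0.4139 0.0801] local -0.1231 0.0181
rod end near [0.4995 0.1328] local -0.0457 0.0822
rod end far [0.5872 0.1231] local 0.0424 0.0848
-0.056 0.085 [0.4897132 0.137053 ]
-0.056 0.09 [0.4904082 0.1420045]
-0.056 0.025 [0.4813732 0.077635 ]
```

jog_arm(deltas=[[0, 1.0, 2, 0.22, 0.04, 0, 1], [0, 3.0, 3.2, 0.22, 0.04, 0, 1], [0, 5.4, 3.2, 0.22, 0.04, 0, 1], [0.2, 7.8, 3.2, 0.22, 0.04, 0, 1], [0.4, 10.2, 3.2, 0.22, 0.04, 0, 1]])

```text
time: 13.7
tcp_pos: [0.4829, -0.0988, 0.2005]
tool_rot: [0.808, -0.589, 0.001, 0.002]
force: [1.0, 0.4, -1.1]
width: 0.006
```

```bash
python3 -c "
from h import *
o=r.observe();p=o['tcp_pos'];print(o['time'],p,o['tool_rot'].round(3),o['joints'].round(2));print((np.array([.4887,.1301,.2])-p)/.025)"
```

```text
13.7 [ 0.48293989 -0.09883119  0.20047171] [ 0.808 -0.589  0.001  0.002] [-0.34  0.17  1.72 -0.01  1.24  0.92]
[ 0.23040437  9.15724763 -0.01886823]
```

jog_arm(deltas=[[0.1, 2.3, 0, 0, 0, 0, 1], [0.2, 4.6, 0, 0, 0, 0, 1], [0.23, 6.9, 0, 0, 0, 0, 1], [0.23, 9.16, 0, 0, 0, 0, 1], [0.23, 9.16, -1, 0, 0, 0, 1]])

```text
time: 14.32
tcp_pos: [0.4902, 0.1345, 0.1773]
tool_rot: [0.81, -0.587, 0.003, -0.001]
force: [0.6, 0.0, 0.6]
width: -0.0
```

```bash
python3 -c "
from h import *
o=r.observe();p=o['tcp_pos'];print(o['time'],p,o['tool_rot'].round(3),o['joints'].round(2));print((np.array([.4887,.1301,.04])-p)/.025)"
```

```text
14.325 [0.49016501 0.13454757 0.17730633] [ 0.81  -0.587  0.003 -0.001] [ 0.13  0.21  1.74 -0.    1.19  1.39]
[-0.05860048 -0.17790295 -5.49225337]
```

Lower to z of about 0.09 first, then check with the camera before going in.

jog_arm(deltas=[[-0.06, -0.18, -1.8, 0, 0, 0, 1], [-0.06, -0.18, -3.5, 0, 0, 0, 1], [-0.06, -0.18, -3.5, 0, 0, 0, 1]])

```text
time: 14.7
tcp_pos: [0.486, 0.1299, 0.0875]
tool_rot: [0.809, -0.587, 0.0, 0.001]
force: [-0.7, -0.4, 0.3]
width: 0.0
```

```bash
python3 - <<'E'
from h import *
o=r.observe();print(o['time'],o['tcp_pos'],o['force'])
im=r.grab_frame("side")[:,:,::-1]; cv2.imwrite("pics/s16.png",im)
x0,y0,x1,y1=(260,150,380,260)
cv2.imwrite("pics/z_s16.png",cv2.resize(im[y0:y1,x0:x1],None,fx=5.4,fy=5.4,interpolation=cv2.INTER_CUBIC))
p=o['tcp_pos']; print("tip px zoomed",(proj("side",p)-[x0,y0])*5.4,"at .04",(proj("side",[p[0],p[1],.04])-[x0,y0])*5.4)
E
```

```text
14.7 [0.48599328 0.12990347 0.0875318 ] [-0.68993467 -0.37216737  0.27851137]
tip px zoomed [344.70943147 371.06658839] at .04 [343.1671247  425.38920508]
```

View pics/z_s16.png

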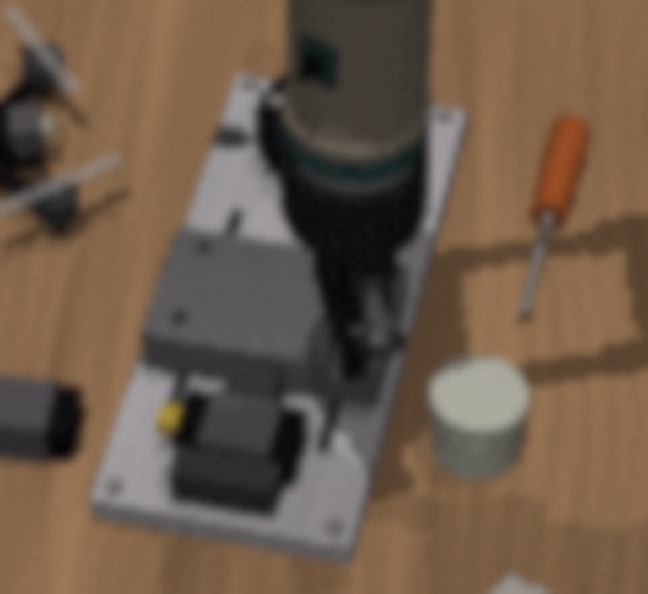

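jog_arm(deltas=[[0, 0, -1.0, 0, 0, 0, 1], [0, 0, -1.9, 0, 0, 0, 1], [0, 0, -1.9, 0, 0, 0, 1]])

```text
time: 15.12
tcp_pos: [0.4886, 0.1301, 0.0428]
tool_rot: [0.809, -0.587, 0.002, -0.0]
force: [0.7, 0.1, -0.1]
width: -0.001
```

```bash
cat > st.py <<'E'
from h import *
X=np.array([.9903,-.139]); Y=np.array([.139,.9903]); O=np.array([.5332,.0451])
o=r.observe();p=o['tcp_pos'];d=p[:2]-O;f=o['force']
print(o['time'],p.round(4),"local",(d@X).round(4),(d@Y).round(4),"f local",(f[:2]@X).round(1),(f[:2]@Y).round(1),f[2].round(1),o['tool_rot'].round(3))
E
python3 st.py
```

```text
15.125 [0.4886 0.1301 0.0428] local -0.056 0.078 f local 0.6 0.2 -0.1 [ 0.809 -0.587  0.002 -0.   ]
```

jog_arm(deltas=[[-0.05, -0.32, -0.1, 0, 0, 0, 1], [-0.09, -0.64, -0.1, 0, 0, 0, 1], [-0.13, -0.95, -0.1, 0, 0, 0, 1], [-0.18, -1.27, -0.1, 0, 0, 0, 1], [-0.22, -1.58, -0.1, 0, 0, 0, 1]])

```text
time: 15.75
tcp_pos: [0.484, 0.0902, 0.0409]
tool_rot: [0.809, -0.587, 0.003, -0.001]
force: [0.8, 3.9, 3.0]
width: -0.003
```

```bash
python3 st.py
```

```text
15.75 [0.484  0.0902 0.0409] local -0.055 0.0378 f local 0.3 3.9 3.0 [ 0.809 -0.587  0.003 -0.001]
```

jog_arm(deltas=[[-0.05, -0.25, 0, 0, 0, 0, 1], [-0.07, -0.5, 0, 0, 0, 0, 1], [-0.1, -0.65, 0, 0, 0, 0, 1], [-0.1, -0.75, 0, 0, 0, 0, 1], [-0.1, -0.75, 0, 0, 0, 0, 1]])

```text
time: 16.38
tcp_pos: [0.4822, 0.0753, 0.0411]
tool_rot: [0.808, -0.589, 0.001, -0.005]
force: [1.3, 17.7, 2.3]
width: -0.005
```

```bash
python3 st.py
```

```text
16.375 [0.4822 0.0753 0.0411] local -0.0547 0.0228 f local -1.2 17.7 2.3 [ 0.808 -0.589  0.001 -0.005]
```

jog_arm(deltas=[[0.04, 0.3, 0, 0, 0, 0, 1], [0.1, 0.7, 0.2, 0, 0, 0, 1], [0.1, 0.7, 2.0, 0, 0, 0, 1], [0.1, 0.7, 4.2, 0, 0, 0, 1], [0.0, 0.7, 6.4, 0, 0, 0, 1]])

```text
time: 17.0
tcp_pos: [0.4814, 0.0923, 0.2024]
tool_rot: [0.808, -0.589, 0.001, -0.004]
force: [0.5, -0.4, 0.0]
width: -0.001
```

jog_arm(deltas=[[-0.5, -2.2, 0.2, 0, 0, 0, 1], [-1.0, -4.5, 0.2, 0, 0, 0, 1], [-1.5, -7, 0.2, 0, 0, 0, 1], [-2.0, -9.5, 0.2, 0, 0, 0, 1], [-2.5, -12, 0.2, 0, 0, 0, 1]])

```text
time: 17.62
tcp_pos: [0.4182, -0.2059, 0.2075]
tool_rot: [0.808, -0.589, 0.001, -0.003]
force: [1.2, -0.1, 0.6]
width: 0.002
```

jog_arm(deltas=[[-0.5, -2.0, 0, 0, 0, 0, 1], [-1.0, -4.0, 0, 0, 0, 0, 1], [-1.5, -6.0, 0, 0, 0, 0, 1], [-1.5, -6.0, 0, 0, 0, 0, 1]])

```text
time: 18.12
tcp_pos: [0.3792, -0.3592, 0.207]
tool_rot: [0.807, -0.591, 0.0, -0.002]
force: [-0.2, 0.0, 0.6]
width: 0.002
```

```bash
python3 st.py; python3 zt.py t17; python3 tb.py t17; python3 z.py s17; python3 - <<'E'
import cv2
im=cv2.imread("pics/t17.png"); cv2.imwrite("pics/z2_t17.png",cv2.resize(im[165:255,265:405],None,fx=5.7,fy=5.7,interpolation=cv2.INTER_CUBIC))
E
```

```text
18.125 [ 0.3792 -0.3592  0.207 ] local -0.0963 -0.4218 f local -0.2 -0.0 0.6 [ 0.807 -0.591  0.    -0.002]
hub world [ 0.51282035 -0.09773286]
n 22 bar r 28.535544622712536 world -10.457709491231094 past ptr -2.4577094912310997
ptr local [63.12973302 -0.8357375 ] -0.7584609096595141
```

View pics/z2_t17.png

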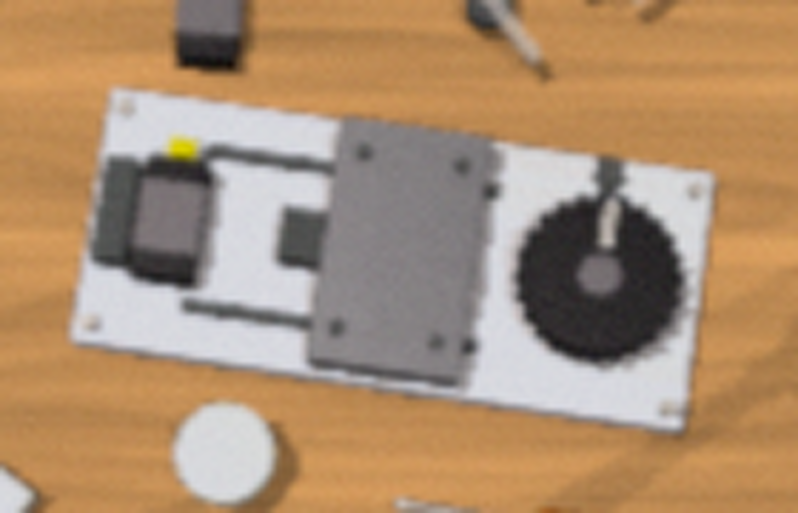

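View pics/s17.png

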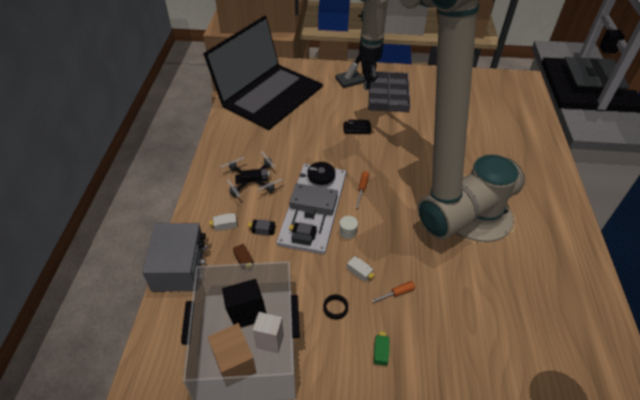

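View pics/t17.png

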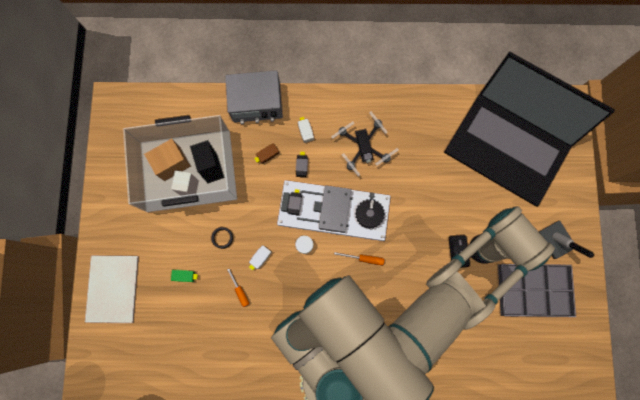

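```bash
python3 - <<'E'
from h import *
a=cv2.imread("pics/top0.png").astype(int);b=cv2.imread("pics/t17.png").astype(int)
# battery/plug and bystander change check in top view
for n,(x0,y0,x1,y1) in dict(battery=(280,186,304,216),pot=(294,234,316,256),spare=(294,152,310,178),drone=(330,110,400,176),driver_a=(332,248,388,268),strap=(208,225,236,250),driver_b=(225,266,252,308)).items():
    print(n,abs(a-b)[y0:y1,x0:x1].mean().round(1))
q=lambda x,y:(265+(x+.5)/5.7-.5,165+(y+.5)/5.7-.5)
p=ray("top",[q(275,108),q(345,117),q(238,352),q(308,361)],.055)[:,:2]
print("carriage travel mm",np.linalg.norm(p[1]-p[0])*1000,np.linalg.norm(p[3]-p[2])*1000)
r.close_job()
E
```

```text
battery 5.9
pot 2.7
spare 2.3
drone 2.3
driver_a 6.8
strap 2.4
driver_b 2.2
carriage travel mm 39.59090963287325 38.97857469924362
the job is handed in; nothing more can be done
```

I rolled the wheel counter-clockwise with the closed fingertip from about 174° past the pointer to its second coming-round. I then pushed the carriage back to its stop and handed the job in at about 18 s of the 67 s allowed.

**Wheel:** In the last top view the bar is about 2° short of the pointer by my measurement. The uncertainty is about 1°, and the pointer itself reads about 0.8° off its nominal place, which puts the bar nearer 1.7° short. I did not nudge it further. The reading was the same before and after the carriage push.

**Carriage:** I pushed it on the side nearest the robot until it stopped firmly, at about 18 N on the tool. From rough image edges it travelled 39–40 mm, against 40 mm to the stop. I read the stop from the force and those edges only.

**Rest of the scene:**
- **Battery and bystanders:** In the top views from before and after, the battery, pot, spare, drone, strap and both screwdrivers look unmoved. The battery and driver_a crops changed a little more in brightness than the others. I put that down to the carriage nose leaving the battery crop and to arm shadow at driver_a, but did not check further.
- **Mouse:** I did not compare its crop. It sat partly behind the arm in the last top view, and no low move came near it.
- **Robot:** At hand-in the arm was clear of everything at a height of 0.2 m. The largest forces I saw were about 19 N.

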